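Vent the vacuum dry box, break its stuck lid and hold it ajar

ROBOT

A 6-joint arm with a two-finger parallel gripper is mounted at the origin on a cart in front of the work surface, level with it; the furniture and walls round the work are solid. World frame = base frame: x ahead of the robot, y to its left, z up, the work surface at z = 0. Lengths are in mm, angles in rad, forces in N, time in s.
With the tool pointing down it reaches from about 375 to 900 mm from the base axis. Payload 3.1 kg.
Tool frame: the origin (TCP) lies midway between the tips of the shut fingers; the grasp point (between the pads) lies 19 mm behind it; z points along the fingers, y is the line along which they close (so a half turn about z gives the same grasp; the last joint's range is limited). The gripper opens to 85 mm and grips with 20 to 120 N. Pads are 22 mm wide; open, the fingers measure 114 mm over their backs; the gripper's body (76 mm by 85 mm) begins 54 mm behind the grasp point. The pads swing forward as they close: fully open they stand 13 mm farther back than shut.
Start: joints at [1.163, 0.527, 1.433, -0, 1.181, -0.178], TCP at [141.716, 608.698, 231.31] pointing down, gripper open.
Joint ranges: [-3.08, 3.08], [-0.75, 2.2], [0.22, 2.44], [-1.43, 4.57], [0, 2.65], [-2.85, 2.85]. Speed limits (rad/s): [2.79, 2.79, 3.14, 3.14, 3.14, 3.14].

INTERFACE

Orientations are given as a unit quaternion [x, y, z, w].
In Python, from plant import * gives the robot as it stands.
- The arm moves only by the tool jog_arm, never from a script. Its argument "motion" is a list of rows, each a list of 4 numbers: the shift along the tool's x, y, z in m, then the turn about the tool's z in rad. A call has 1 to 12 rows; each row shifts and turns the commanded pose from where the row before left it, along the tool's axes as they then stand; what a row does not reach is not made up. A row lasts 1/12 s, in which the tool goes at most 41.7 mm and 7.16 degrees, less where a joint would pass 70% of its speed; a pose out of reach is approached as far as the arm can. A call is refused whole if a number of a shift passes 0.0417 or a number of a turn 0.125, either way. A call with a gripper value outside its range is refused whole. "grip" is the opening, from 0 (shut) to 1 (fully open), set as the call begins (left out, the last holds). The fingers move at their own pace and stop on an object; the grip force is fixed at half the most. Time passes only in rows, so rows that do not move let the fingers close. It gives the time, the measured TCP pose, the force, the opening and the grip force at its end, in the units of the state.
- observe(): the state, without advancing time (a new reading comes with each control period).
- grab_frame(name): name is "side" or "top" or "wrist"; returns a dict with "img" (400x640x3 uint8, blue, green, red), "z_map" (400x640 float32, mm along the optical axis (not along the pixel's ray), 0 where there is no reading), "fx", "fy", "cx", "cy" (pixels), "k1" (the pictures are not rectified: a ray, as slopes to the right and down, at radius r is drawn at 1 + k1 r^2 times it, then the intrinsics apply), "T" (4x4, takes a point from camera to world coordinates). Camera axes: x right, y up, looking along -z (the intrinsics and any distortion apply to the point x, -y, -z); pixel columns grow to the right and rows downward; lengths in mm; the calibration is good to about 2 mm. A picture is of the moment at which its call begins.
- job_done(): hands the job in; it is judged then, once.
The state is a dict: "time_s": time; "joints": joint angles; "dq": joint speeds; "joint_torque": joint torques, N m; "tool_pos": TCP position; "ee_rot": TCP orientation; "contact_force": force on the tool from outside, world axes, zero at the start; "ft_torque": the same for the moment, N m; "width": finger opening in mm; "grip_force": force on a finger pad.
Only numpy, scipy, OpenCV 4.12 (cv2) and the standard library are available. Lean on these libraries where they do the work, as an engineer would, in place of code of your own. Each camera call takes 0.05 s, during which the arm holds its last target. There are 200 camera calls.

TASK

The blood films in the white vacuum dry box are dry. Let the air in by pulling the red vent cap on its lid straight up until it clicks, with the lid still shut; then take the lid by its black knob, break it free of the sticky gasket without letting it fly open, and finish still gripping the knob, holding the lid steady about 2 cm open at the front edge. Leave the vent cap up and everything else on the bench where it stands.

Things in the scene. Friction and masses are not known exactly. Their poses are not given: they have to be found in the camera images.
- dry_box: White box 120 deep (x) x 130 wide (y) x 70 mm high with a blue foot band and a round gauge (34 mm, sticking out 11 mm) on its front, on a 2 mm grey mat; it does not move. Origin: centre of its underside. Its front faces its own -x, z is up. The lid (132 x 138 mm, clear, white frame) hinges along its back edge (+x); the lid's flat top is at z = 81 mm.
- lid (a joint): Angle of the hinged lid about the box's y axis, rad: 0 shut, grows as the front rises (limit 1.2). The front edge is 131 mm from the hinge, so 0.15 rad is about 20 mm open. No pull opens it while the cap is down (vacuum). Vented, the stuck gasket needs 10 to 18 N at the knob, lets go within 0.03 rad, then only the lid's weight is left (up to 5 N). Released, it falls shut. Reading noise 0.01.
- lid_hinge (a point): Point on the lid's hinge axis, box frame (65.5, 0, 74.5) mm; its axes turn with the lid (those of the box when shut). The hinge axis runs along its y; the lid reaches out to its -x.
- lid_knob: Black knob on the lid near the front: waist 17 mm, round head 28 mm across, 32 mm tall. Origin: centre of its foot on the lid's top, hinge frame (-102, 0, 7.5) mm; z up along the knob.
- knob_grip (a point): Middle of the knob's head, where to grip it: on its axis 21.5 mm above the lid's flat top (hinge frame (-102, 0, 29) mm); the head runs from 14 to 32 mm above the lid's top.
- vent_cap (a joint): How far the red vent cap is pulled up from the lid, m: 0 down, 0.012 up (hard end stop; pulling on would pull at the lid). Held by a sprung ball: 5 to 9 N starts it, past the middle (6 mm) it is pushed on to the upper end and stays there by itself.
- cap_grip (a point): Centre of the red ribbed vent cap (21 mm across, 20 mm tall, upright), in the lid's right rear part, hinge frame (-38, -32, 24.5) mm when down: 17 mm above the lid's top; rises with the cap. The cap's foot is 7 mm above the lid's top over a stub 17 mm across.
- petri_a: Petri dish with pink medium, 61 mm across, 16 high, in the steel tray left of the box (bystander). Origin: centre of underside.
- petri_b: Petri dish with pale medium, 61 mm across, 16 high, in the steel tray left of the box (bystander). Origin: centre of underside.
- slide_pack: Small pale green carton of glass slides, 28 x 78 x 22 mm, left of the box (bystander). Origin: centre of underside.
- oil_bottle: White bottle with a yellow cap, 26 mm across, 59 high, right of the microscope (bystander). Origin: centre of underside.
- slide_box: Grey slide box, 85 x 100 x 30 mm, right of the microscope (bystander). Origin: centre of underside.
- timer: White bench timer, 60 x 68 x 19 mm, right of the box (bystander). Origin: centre of underside.

How it is judged (in metres and radians):
On the way, in this order (a step that is already met when the one before it is completed fails the run):
1. the vent cap has clicked up while the lid is shut (value of joint vent_cap above 0.01 m and value of joint lid below 0.02 rad), for 0.2 s.
2. the lid has come free of the gasket, held by its knob (value of joint lid above 0.05 rad and contact force between the fingers and lid_knob above 1 N), for 0.1 s.
At the end, for the whole second after the job is handed in: The fingers still grip the lid's knob (over 1 N) and hold the lid still (under 0.05 rad/s) at 0.08 to 0.25 rad, that is 10 to 33 mm open at the front edge; the vent cap stays up (over 10 of 12 mm); every bystander is within 30 mm of its place (value of joint lid between 0.08 and 0.25 rad and velocity of joint lid between -0.05 and 0.05 rad/s and contact force between the fingers and lid_knob above 1 N and value of joint vent_cap above 0.01 m and distance of each of slide_pack, oil_bottle, slide_box, timer, petri_a, petri_b from where it was at the start of the episode below 0.03 m); the arm keeps its last pose, push and grip.
It fails at once if the lid flies open (over 0.5 rad, some 65 mm at the front edge) (value of joint lid above 0.5 rad).
It fails at once if a bystander is knocked out of its place (30 mm) (distance of any of slide_pack, oil_bottle, slide_box, timer, petri_a, petri_b from where it was at the start of the episode above 0.03 m).
It also fails if it takes over 38 s, if anything falls off the work surface, if the arm or the gripper's body presses on something with over 40 N, if the wrist force passes 120 N, or if a joint passes its speed limit or range.

## Working session

There is one attempt and no reset: what is moved stays moved. The work goes in short steps, Python scripts to look and compute and a tool call to move; the robot and the scene stay as the last step left them, time stands still between calls to the robot, and variables do not carry over. Pictures are saved under pics/ and viewed, at most 10 in all, crops included, and the job is handed in when it is done.

Besides the shell and the picture viewer there is one more tool, called after "Emit:" by a JSON object that holds its "api" and its "payload", one argument or row to a line. jog_arm: Moves the arm, as the interface text tells. Its arguments: {"type":"object","properties":{"motion":{"type":"array"},"grip":{"type":"number"}},"required":["motion"]}

```bash
mkdir -p pics
cat > h.py <<'E'
from plant import *
import numpy as np, cv2
def save(name,fn):
    f=grab_frame(name); cv2.imwrite('pics/'+fn+'.png',f['img']); np.savez('pics/'+fn+'.npz',**{k:f[k] for k in ['z_map','fx','fy','cx','cy','k1','T','img']}); return f
def ray(f,u,v):
    x=(u-f['cx'])/f['fx'];y=(v-f['cy'])/f['fy'];xd,yd=x,y
    for _ in range(20):
        s=1+f['k1']*(x*x+y*y);x,y=xd/s,yd/s
    return np.array([x,-y,-1.])
def pt(f,u,v,d=None):
    T=np.array(f['T'])
    if d is None:
        p=f['z_map'][int(v)-2:int(v)+3,int(u)-2:int(u)+3];p=p[p>0];d=np.median(p)
    return T[:3,:3]@(ray(f,u,v)*d)+T[:3,3]
def ptz(f,u,v,z):
    T=np.array(f['T']);r=T[:3,:3]@ray(f,u,v);return T[:3,3]+r*(z-T[2,3])/r[2]
E
python3 - <<'E'
from h import *
save('top','top0');save('side','side0')
s=observe();print(s)
E
```

```text
{'time_s': 0.1, 'joints': array([ 1.16349167e+00,  5.28373337e-01,  1.43373070e+00,  9.13093822e-06,
        1.18140047e+00, -1.78501375e-01]), 'dq': array([-0.00173432, -0.00088251, -0.00532496, -0.00058183, -0.0008808 ,
       -0.00120539]), 'joint_torque': array([-5.67234383e-05, -4.43303239e+01, -1.78587431e+01, -2.21114769e-04,
        3.83763647e-03, -4.27482604e-06]), 'tool_pos': array([141.47820423, 608.14137069, 230.44521333]), 'ee_rot': array([ 1.14153934e-01,  9.93462614e-01, -9.13994233e-04, -2.80049548e-04]), 'contact_force': array([-0.59560274,  0.0893772 , -0.37169739]), 'ft_torque': array([-0.03884484,  0.02577798,  0.0141934 ]), 'grip_force': 0.0, 'width': 85.16383674970307}
```

View pics/top0.png

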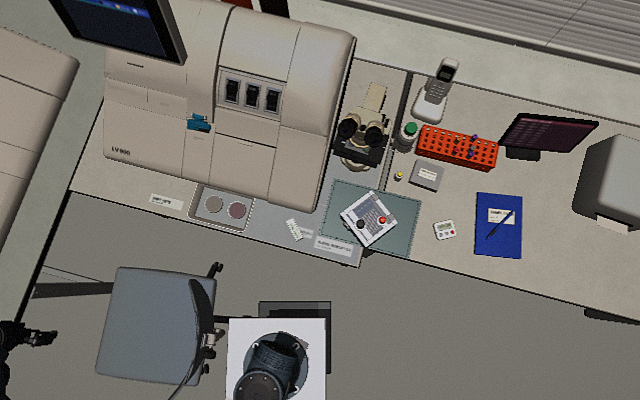

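View pics/side0.png

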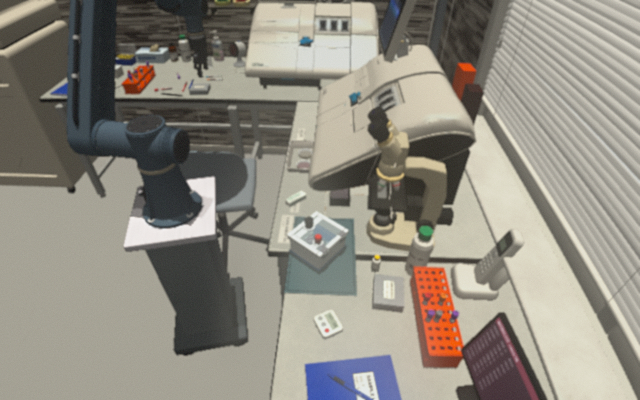

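Run:
```python
from h import *
f=dict(np.load('pics/top0.npz'))
c=f['img'][180:260,325:425];cv2.imwrite('pics/c1.png',cv2.resize(c,None,fx=7,fy=7,interpolation=cv2.INTER_CUBIC))
for n,u,v in [('cap',382,219),('knob',363,236)]: print(n,pt(f,u,v))
f2=dict(np.load('pics/side0.npz'))
for n,u,v in [('cap',318,238),('knob',309,222)]: print(n,pt(f2,u,v))
```

```text
cap [ 461.05360023 -340.07000789  110.51806296]
knob [ 409.94367776 -281.22332831   83.44960686]
cap [ 459.78820076 -347.58372265  108.09590898]
knob [ 446.29140466 -282.49741469  112.60082373]
```

View pics/c1.png

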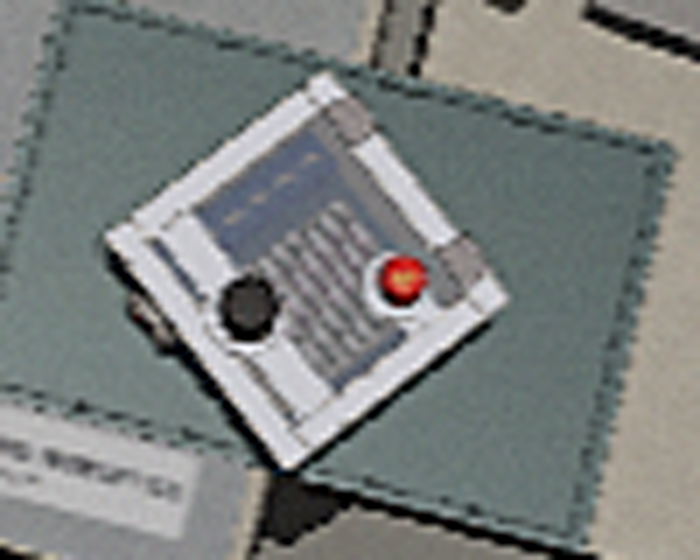

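Run:
```python
from h import *
f=dict(np.load('pics/top0.npz'))
g=lambda u,v,z: ptz(f,325+(u+.5)/7-.5,180+(v+.5)/7-.5,z)
k=g(249,306,115);c=g(403,279,110)
P=[g(110,235,83),g(326,77,83),g(505,297,83),g(288,468,83)]
print(k,c);print(np.array(P)); 
ctr=np.mean(P,0); ax=(P[1]+P[2]-P[0]-P[3])/2; print(ctr,ax,np.degrees(np.arctan2(ax[1],ax[0])))
# fit: hinge frame pts -> world (knob -102,0 ; cap -38,-32; corners)
L=np.array([[-102,0],[-38,-32],[-131,69],[1,69],[1,-69],[-131,-69]]);W=np.array([k,c]+P)[:,:2]
a=L-L.mean(0);b=W-W.mean(0);th=np.arctan2((a[:,0]*b[:,1]-a[:,1]*b[:,0]).sum(),(a*b).sum())
R=np.array([[np.cos(th),-np.sin(th)],[np.sin(th),np.cos(th)]]);t=W.mean(0)-R@L.mean(0)
print(np.degrees(th),th,t);print(L@R.T+t-W);print((L@R.T+t)[:2])
s=observe();from scipy.spatial.transform import Rotation as Ro;print(Ro.from_quat(s['ee_rot']).as_matrix())
```

```text
[ 446.77484046 -270.30316362  115.        ] [ 459.75827113 -340.5552201   110.        ]
[[ 484.33983288 -208.70874444   83.        ]
 [ 559.29297182 -310.33960226   83.        ]
 [ 455.2986978  -390.89432192   83.        ]
 [ 376.60999326 -289.39905891   83.        ]]
[ 468.88537394 -299.83543188   83.        ] [  76.82092174 -101.56306042    0.        ] -52.89663305955891
-52.81058108292996 -0.9217185197885603 [ 508.22465658 -351.58571175]
[[-0.20428846 -0.02510915]
 [ 0.00467936 -0.1005766 ]
 [-0.33012149  3.19026525]
 [ 4.50440431 -0.33556267]
 [-1.43785676 -3.19521978]
 [-2.53681696  0.46620295]]
[[ 446.57055201 -270.32827277]
 [ 459.76295049 -340.6557967 ]]
[[-9.73937602e-01  2.26814819e-01 -7.65109587e-04]
 [ 2.26815843e-01  9.73936088e-01 -1.75210069e-03]
 [ 3.47765438e-04 -1.87997572e-03 -9.99998172e-01]]
```

Run:
```python
from h import *
f=dict(np.load('pics/top0.npz'));T=f['T'];print(T[:3,3])
vv,uu=np.mgrid[0:400:3,0:640:3];u=uu.ravel();v=vv.ravel();d=f['z_map'][v,u]
K=np.array([[f['fx'],0,f['cx']],[0,f['fy'],f['cy']],[0,0,1.]])
n=cv2.undistortPoints(np.stack([u,v],1).astype(float)[:,None],K,np.array([float(f['k1']),0,0,0]))[:,0]
P=(np.stack([n[:,0],-n[:,1],-np.ones(len(d))],1)*d[:,None])@T[:3,:3].T+T[:3,3];P=P[d>0]
for a in range(350,851,50):
  print(a,[int(max(P[(abs(P[:,0]-a)<28)&(abs(P[:,1]-b)<28)][:,2],default=-999)) for b in range(650,-501,-50)])
```

```text
[ 273.17842346 -175.46690739 1388.47844846]
350 [-303, -771, -768, -761, -728, -689, -767, -765, -779, -772, -768, -765, -769, -769, 8, 8, 8, 8, 7, 84, 4, 6, 7, 7]
400 [-770, -758, -761, -766, -769, -765, -765, -774, -772, -775, 3, 8, 5, 10, 30, 30, 8, 12, 87, 88, 89, 7, 6, 3]
450 [-767, -766, -770, -769, -769, -774, 3, 39, 37, 35, 38, 38, 7, 8, 30, 138, 9, 86, 118, 115, 110, 87, 7, 4]
500 [-766, -766, -769, 4, 8, 8, 7, 38, 25, 20, 25, 35, 140, 169, 178, 181, 172, 86, 87, 87, 89, 87, 6, 5]
550 [9, 9, 7, 7, 6, 8, 10, 39, 137, 157, 163, 169, 181, 196, 207, 211, 212, 8, 86, 88, 87, 10, 8, 26]
600 [6, 5, 6, 8, 124, 158, 159, 167, 174, 189, 192, 201, 206, 223, 234, 250, 250, 425, 431, 435, 183, 60, 39, 39]
650 [6, 7, 160, 166, 176, 186, 188, 200, 208, 213, 219, 232, 236, 260, 269, 283, 285, 439, 434, 438, 185, 54, 34, 36]
700 [6, 4, 187, 194, 204, 212, 225, 230, 260, 272, 256, 260, 273, 278, 317, 326, 329, 402, 402, 385, 185, 135, 135, 69]
750 [7, -999, 187, 229, 235, 245, 253, 269, 279, 297, 293, 304, 313, 325, 348, 353, 358, 351, 366, 301, 2, 166, 169, 70]
800 [5, -999, -999, 261, 270, 284, 303, 315, 326, 337, 343, 338, 342, 356, 369, 375, 380, 376, -999, 298, 293, 36, 0, 68]
850 [9, -999, -999, 303, 317, 430, 484, 539, 582, 595, 364, 364, 366, 370, 380, 387, 390, 389, 345, 288, 286, 25, 41, 41]
```

Emit:
{"api": "jog_arm", "payload": {
  "motion": [
    [-0.014, -0.012, -0.003, 0],
    [-0.029, -0.025, -0.003, 0],
    [-0.029, -0.025, -0.003, 0],
    [-0.029, -0.025, -0.003, 0],
    [-0.029, -0.025, -0.003, 0],
    [-0.029, -0.025, -0.003, 0],
    [-0.029, -0.025, -0.003, 0],
    [-0.029, -0.025, -0.003, 0],
    [-0.029, -0.025, -0.003, 0],
    [-0.029, -0.025, -0.003, 0],
    [-0.029, -0.025, -0.003, 0],
    [-0.029, -0.025, -0.003, 0]
  ]
}}

```text
time_s: 1.1
tool_pos: [401.4, 251.9, 267.3]
ee_rot: [0.114, 0.993, -0.0, -0.0]
contact_force: [1.0, 1.1, -0.3]
width: 85.5
grip_force: 0.0
```

Emit:
{"api": "jog_arm", "payload": {
  "motion": [
    [-0.0105, -0.03, 0, 0],
    [-0.0105, -0.03, 0, 0],
    [-0.0105, -0.03, 0, 0],
    [-0.0105, -0.03, 0, 0],
    [-0.0105, -0.03, 0, 0],
    [-0.0105, -0.03, 0, 0],
    [-0.0105, -0.03, 0, 0],
    [-0.0105, -0.03, 0, 0],
    [-0.0105, -0.03, 0, 0],
    [-0.0105, -0.03, 0, 0],
    [-0.0105, -0.03, 0, 0],
    [-0.0105, -0.03, 0, 0]
  ]
}}

```text
time_s: 2.1
tool_pos: [441.6, -127.0, 267.1]
ee_rot: [0.114, 0.993, 0.0, -0.0]
contact_force: [-0.1, 0.8, -0.1]
width: 85.1
grip_force: 0.0
```

Emit:
{"api": "jog_arm", "payload": {
  "motion": [
    [-0.011, -0.034, 0, 0],
    [-0.011, -0.034, 0, 0],
    [-0.011, -0.034, 0, 0],
    [-0.011, -0.034, 0, 0],
    [-0.011, -0.034, 0, 0],
    [-0.011, -0.034, 0, 0],
    [0, 0, 0.02, 0.1155],
    [0, 0, 0.02, 0.1155],
    [0, 0, 0.02, 0.1155],
    [0, 0, 0.02, 0.1155],
    [0, 0, 0.02, 0.1155],
    [0, 0, 0, 0.1155]
  ]
}}

```text
time_s: 3.1
tool_pos: [457.7, -336.9, 162.9]
ee_rot: [0.447, 0.894, 0.002, -0.004]
contact_force: [0.1, 1.0, -1.0]
width: 85.4
grip_force: 0.0
```

Run:
```python
from h import *
f=save('wrist','w1');save('top','top1')
s=observe();print(s['tool_pos'],s['joints']);from scipy.spatial.transform import Rotation as Ro;print(Ro.from_quat(s['ee_rot']).as_matrix(),f['T'])
```

```text
[ 459.29134877 -338.4868684   165.76032522] [-8.30905151e-01  5.40466683e-01  1.63261906e+00 -1.82779362e-05
  9.72007030e-01 -1.48002475e+00]
[[-6.04489394e-01  7.96609661e-01 -2.37095333e-03]
 [ 7.96605569e-01  6.04493952e-01  2.57480142e-03]
 [ 3.48433863e-03 -3.32274477e-04 -9.99993874e-01]] [[ 8.00162157e-01 -5.75926395e-01 -1.67479281e-01  4.14165088e+02]
 [ 5.99783634e-01  7.68492191e-01  2.22888637e-01 -2.79742846e+02]
 [ 3.39070474e-04 -2.78798385e-01  9.60349596e-01  3.06122896e+02]
 [ 0.00000000e+00  0.00000000e+00  0.00000000e+00  1.00000000e+00]]
```

View pics/w1.png

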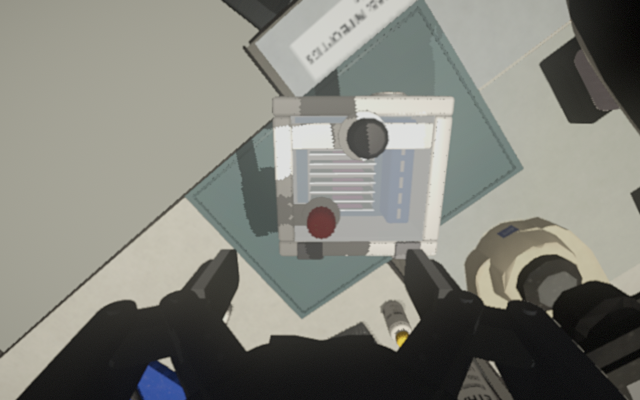

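Run:
```python
from h import *
f=dict(np.load('pics/w1.npz'))
print('cap',pt(f,321,222),ptz(f,321,220,110),'knob',pt(f,367,137),ptz(f,367,138,115))
h=f['img'];hsv=cv2.cvtColor(h,cv2.COLOR_BGR2HSV);m=cv2.inRange(hsv,(0,100,40),(12,255,255))|cv2.inRange(hsv,(168,100,40),(180,255,255));m[:180]=0;m[250:]=0;m[:,:290]=0;m[:,360:]=0
ys,xs=np.nonzero(m);P=np.array([pt(f,u,v,f['z_map'][v,u]) for u,v in zip(xs,ys)]);t=P[abs(P[:,2]-np.percentile(P[:,2],90))<3];print(len(P),len(t),t.mean(0),(t.min(0)+t.max(0))/2)
for u,v in[(420,200),(440,110),(360,235)]:print(pt(f,u,v))
```

```text
cap [ 457.94803043 -338.28782476  110.92123557] [ 457.21657362 -337.31211454  110.        ] knob [ 445.37519358 -271.13521294  115.94472774] [ 445.94090648 -271.59377172  115.        ]
524 473 [ 459.5883495  -340.50023977  110.64166423] [ 459.579938   -340.82391372  110.59653703]
[ 518.19841426 -282.57943873   82.06296344]
[ 481.86742492 -221.16603686   84.04722203]
[ 498.13148672 -336.44974638   82.07414795]
```

Emit:
{"api": "jog_arm", "payload": {
  "motion": [
    [-0.001, -0.001, 0.012, 0],
    [-0.001, 0, 0.015, 0],
    [0, 0, 0.015, 0],
    [0, 0, 0.015, 0],
    [0, 0, 0.012, 0],
    [0, 0, 0.005, 0],
    [0, 0, 0.003, 0],
    [0, 0, 0, 0]
  ]
}}

```text
time_s: 3.87
tool_pos: [460.6, -341.5, 90.3]
ee_rot: [0.444, 0.896, -0.0, 0.0]
contact_force: [-0.2, 0.1, 0.7]
width: 85.4
grip_force: 0.0
```

Emit:
{"api": "jog_arm", "payload": {
  "motion": [
    [0, 0, 0, 0],
    [0, 0, 0, 0],
    [0, 0, 0, 0],
    [0, 0, 0, 0],
    [0, 0, 0, 0],
    [0, 0, 0, 0],
    [0, 0, 0, 0],
    [0, 0, 0, 0]
  ],
  "grip": 0
}}

```text
time_s: 4.53
tool_pos: [460.7, -341.4, 90.9]
ee_rot: [0.445, 0.896, -0.0, 0.0]
contact_force: [-0.5, 1.2, 5.9]
width: 18.6
grip_force: 58.7
```

Emit:
{"api": "jog_arm", "payload": {
  "motion": [
    [0, 0, -0.001, 0],
    [0, 0, -0.001, 0],
    [0, 0, -0.001, 0],
    [0, 0, -0.001, 0],
    [0, 0, 0, 0]
  ]
}}

```text
time_s: 4.95
tool_pos: [460.6, -341.5, 94.0]
ee_rot: [0.445, 0.896, 0.0, 0.0]
contact_force: [2.4, -0.8, -2.9]
width: 18.8
grip_force: 59.0
```

Emit:
{"api": "jog_arm", "payload": {
  "motion": [
    [0, 0, -0.001, 0],
    [0, 0, -0.001, 0],
    [0, 0, -0.001, 0],
    [0, 0, -0.001, 0],
    [0, 0, 0, 0]
  ]
}}

```text
time_s: 5.37
tool_pos: [460.7, -341.5, 99.1]
ee_rot: [0.445, 0.896, -0.0, 0.0]
contact_force: [0.8, 0.3, 1.8]
width: 18.4
grip_force: 59.6
```

Emit:
{"api": "jog_arm", "payload": {
  "motion": [
    [0, 0, -0.001, 0],
    [0, 0, -0.001, 0],
    [0, 0, -0.001, 0],
    [0, 0, 0, 0]
  ]
}}

```text
time_s: 5.7
tool_pos: [460.6, -341.5, 101.9]
ee_rot: [0.445, 0.896, -0.0, 0.0]
contact_force: [2.0, 0.9, 2.6]
width: 18.5
grip_force: 59.8
```

Run:
```python
from h import *
f=save('wrist','w2')
c=f['img'][80:280,220:480];cv2.imwrite('pics/c2.png',cv2.resize(c,None,fx=3,fy=3,interpolation=cv2.INTER_CUBIC))
print(observe()['contact_force'],observe()['tool_pos'])
```

```text
[1.93611216 0.98854769 3.30400445] [ 460.60534643 -341.46384326  101.76114595]
```

View pics/c2.png

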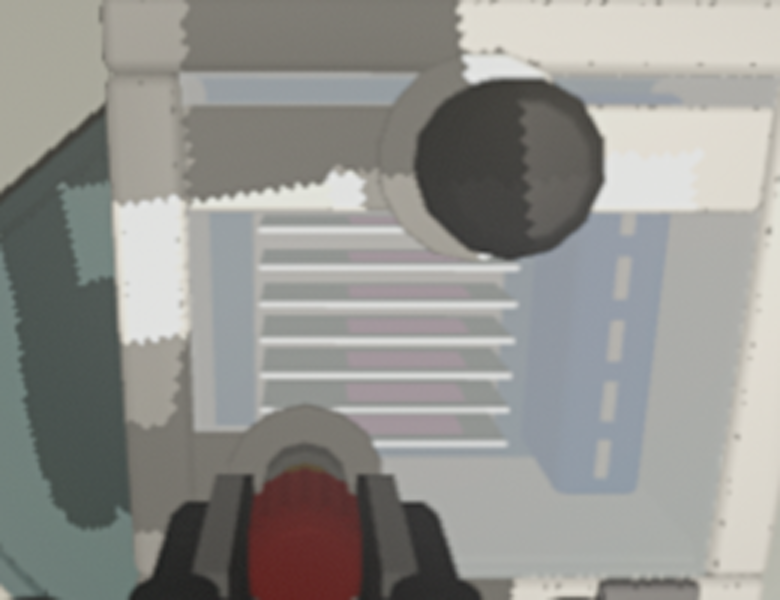

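Emit:
{"api": "jog_arm", "payload": {
  "motion": [
    [0, 0, -0.0005, 0],
    [0, 0, -0.0005, 0],
    [0, 0, 0, 0],
    [0, 0, 0, 0]
  ]
}}

```text
time_s: 6.08
tool_pos: [460.6, -341.5, 102.2]
ee_rot: [0.445, 0.896, 0.0, 0.0]
contact_force: [2.8, 0.7, 2.0]
width: 18.3
grip_force: 59.6
```

Emit:
{"api": "jog_arm", "payload": {
  "motion": [
    [0, 0, 0, 0],
    [0, 0, 0, 0],
    [0, 0, 0, 0],
    [0, 0, 0, 0],
    [0, 0, 0, 0],
    [0, 0, 0, 0],
    [0, 0, -0.01, 0],
    [0, 0, -0.02, 0],
    [0, 0, -0.025, 0],
    [0, 0, -0.025, 0],
    [0, 0, 0, 0]
  ],
  "grip": 1
}}

```text
time_s: 7.0
tool_pos: [462.8, -343.8, 187.9]
ee_rot: [0.445, 0.896, -0.002, 0.005]
contact_force: [0.8, -0.4, 1.2]
width: 85.8
grip_force: 0.0
```

Run:
```python
from h import *
f=save('wrist','w3')
c=f['img'][60:280,220:520];cv2.imwrite('pics/c3.png',cv2.resize(c,None,fx=2.6,fy=2.6,interpolation=cv2.INTER_CUBIC))
s=observe();print(s['contact_force'],s['tool_pos'],s['ee_rot'])
h=f['img'];hsv=cv2.cvtColor(h,cv2.COLOR_BGR2HSV);m=cv2.inRange(hsv,(0,100,40),(12,255,255))|cv2.inRange(hsv,(168,100,40),(180,255,255));m[:180]=0;m[270:]=0;m[:,:280]=0;m[:,380:]=0
ys,xs=np.nonzero(m);P=np.array([pt(f,u,v,f['z_map'][v,u]) for u,v in zip(xs,ys)]);z=np.percentile(P[:,2],90);t=P[abs(P[:,2]-z)<3];print('cap',z,t.mean(0))
m=(h.max(2)<90).astype(np.uint8);m[:60]=0;m[190:]=0;m[:,:330]=0;m[:,420:]=0
ys,xs=np.nonzero(m);P=np.array([pt(f,u,v,f['z_map'][v,u]) for u,v in zip(xs,ys)]);t=P[abs(P[:,2]-115)<4];print('knob',len(t),t.mean(0),(t.min(0)+t.max(0))/2,np.ptp(t,0))
```

```text
[-0.3574303   0.21826483 -0.66313109] [ 461.93661302 -342.95594273  185.81819818] [ 0.4446789   0.89568262 -0.00135259  0.00339054]
cap 123.11531150397639 [ 459.61341635 -340.68814263  122.1192435 ]
knob 515 [ 443.86538204 -273.68924021  115.1543633 ] [ 446.42435353 -271.62746396  114.57830029] [25.56127217 25.6450716   6.33978576]
```

View pics/c3.png

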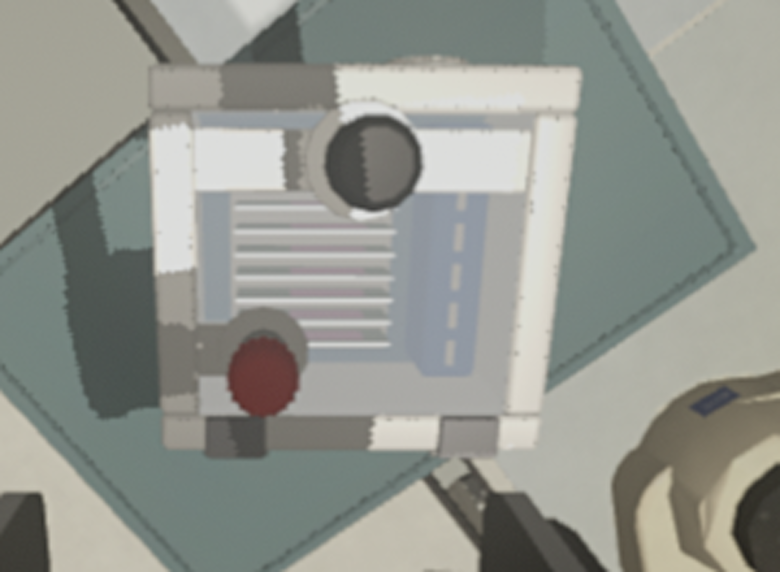

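Emit:
{"api": "jog_arm", "payload": {
  "motion": [
    [0.016, 0.008, 0, 0],
    [0.016, 0.008, 0, 0],
    [0.016, 0.008, 0, 0],
    [0.0165, 0.0075, 0, 0],
    [0, 0, 0.015, 0],
    [0, 0, 0.02, 0],
    [0, 0, 0.02, 0],
    [0, 0, 0.02, 0],
    [0, 0, 0.01, 0],
    [0, 0, 0.005, 0],
    [0, 0, 0, 0],
    [0, 0, 0, 0]
  ]
}}

```text
time_s: 8.05
tool_pos: [446.7, -271.1, 92.5]
ee_rot: [0.445, 0.896, -0.0, 0.0]
contact_force: [-0.0, -0.5, 0.5]
width: 85.5
grip_force: 0.0
```

Emit:
{"api": "jog_arm", "payload": {
  "motion": [
    [0, 0, 0.002, 0],
    [0, 0, 0.002, 0],
    [0, 0, 0, 0]
  ]
}}

```text
time_s: 8.3
tool_pos: [446.8, -271.2, 88.8]
ee_rot: [0.445, 0.896, -0.0, 0.0]
contact_force: [-0.4, 0.3, 0.6]
width: 85.7
grip_force: 0.0
```

Emit:
{"api": "jog_arm", "payload": {
  "motion": [
    [0, 0, 0, 0],
    [0, 0, 0, 0],
    [0, 0, 0, 0],
    [0, 0, 0, 0],
    [0, 0, 0, 0],
    [0, 0, 0, 0],
    [0, 0, 0, 0],
    [0, 0, 0, 0]
  ],
  "grip": 0
}}

```text
time_s: 8.97
tool_pos: [447.1, -270.7, 88.8]
ee_rot: [0.445, 0.896, 0.0, 0.0]
contact_force: [2.7, 3.2, 5.1]
width: 25.6
grip_force: 59.0
```

Emit:
{"api": "jog_arm", "payload": {
  "motion": [
    [0, 0, -0.0005, 0],
    [0, 0, -0.0005, 0],
    [0, 0, -0.0005, 0],
    [0, 0, -0.0005, 0],
    [0, 0, 0, 0]
  ]
}}

```text
time_s: 9.38
tool_pos: [447.1, -270.8, 89.4]
ee_rot: [0.445, 0.896, 0.0, 0.0]
contact_force: [5.7, 2.1, -4.9]
width: 25.9
grip_force: 59.3
```

Emit:
{"api": "jog_arm", "payload": {
  "motion": [
    [0, 0, -0.0005, 0],
    [0, 0, -0.0005, 0],
    [0, 0, 0, 0]
  ]
}}

```text
time_s: 9.63
tool_pos: [447.2, -270.8, 89.9]
ee_rot: [0.445, 0.896, 0.0, 0.0]
contact_force: [6.4, 2.4, -9.2]
width: 25.8
grip_force: 59.6
```

Emit:
{"api": "jog_arm", "payload": {
  "motion": [
    [0, 0, -0.0005, 0],
    [0, 0, -0.0005, 0],
    [0, 0, 0, 0]
  ]
}}

```text
time_s: 9.88
tool_pos: [447.2, -270.9, 90.3]
ee_rot: [0.445, 0.896, 0.0, 0.0]
contact_force: [6.5, 1.0, -13.6]
width: 25.8
grip_force: 60.0
```

Emit:
{"api": "jog_arm", "payload": {
  "motion": [
    [0, 0, -0.0005, 0],
    [0, 0, -0.0005, 0],
    [0, 0, 0, 0]
  ]
}}

```text
time_s: 10.13
tool_pos: [447.5, -271.2, 91.7]
ee_rot: [0.445, 0.896, 0.0, 0.001]
contact_force: [6.1, 0.6, -8.2]
width: 25.8
grip_force: 60.7
```

Emit:
{"api": "jog_arm", "payload": {
  "motion": [
    [-0.0003, 0, -0.001, 0],
    [-0.0003, 0, -0.001, 0],
    [-0.0003, 0, -0.001, 0],
    [-0.0004, 0, -0.001, 0],
    [-0.0004, 0, -0.001, 0],
    [0, 0, 0, 0]
  ]
}}

```text
time_s: 10.63
tool_pos: [448.7, -272.8, 97.5]
ee_rot: [0.445, 0.895, 0.0, 0.001]
contact_force: [5.6, 0.3, -6.6]
width: 25.5
grip_force: 61.0
```

Emit:
{"api": "jog_arm", "payload": {
  "motion": [
    [-0.0005, 0, -0.001, 0],
    [-0.0005, 0, -0.001, 0],
    [-0.0005, 0, -0.001, 0],
    [-0.0005, 0, -0.001, 0],
    [-0.0005, 0, -0.001, 0],
    [-0.0005, 0, -0.001, 0],
    [0, 0, 0, 0],
    [0, 0, 0, 0]
  ]
}}

```text
time_s: 11.3
tool_pos: [450.1, -274.6, 102.9]
ee_rot: [0.445, 0.895, 0.001, 0.0]
contact_force: [6.7, 1.8, -8.8]
width: 25.6
grip_force: 60.5
```

Run:
```python
from h import *
f=save('side','s4')
c=f['img'][190:290,260:380];cv2.imwrite('pics/c4.png',cv2.resize(c,None,fx=6,fy=6,interpolation=cv2.INTER_CUBIC))
s=observe();print(s['contact_force'],s['tool_pos'],s['ee_rot'],s['width'],s['grip_force'])
```

```text
[ 6.55069283  1.50978312 -8.70853538] [ 450.0503264  -274.60602706  102.90973109] [4.45118800e-01 8.95471354e-01 5.25463906e-04 1.77420425e-04] 25.658777177322392 60.531446680033696
```

View pics/c4.png

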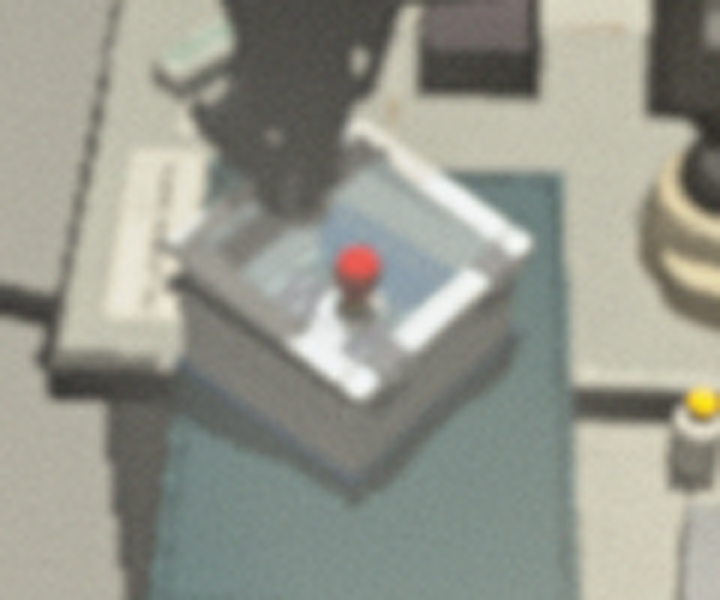

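Run:
```python
from h import *
s=observe();f=save('wrist','w5')
vv,uu=np.mgrid[0:400:2,0:640:2];P=np.array([pt(f,u,v,f['z_map'][v,u]) for u,v in zip(uu.ravel(),vv.ravel()) if f['z_map'][v,u]>0])
th=-0.9217;R=np.array([[np.cos(th),-np.sin(th)],[np.sin(th),np.cos(th)]]);L=(P[:,:2]-[508.2,-351.6])@R
for y0,y1 in[(40,66),(-66,-48)]:
 for a in range(-130,0,15):
  q=P[(L[:,0]>a)&(L[:,0]<a+12)&(L[:,1]>y0)&(L[:,1]<y1),2]; q=q[(q>70)&(q<130)]
  if len(q):print(y0,a+6,len(q),np.median(q).round(1))
red=cv2.inRange(cv2.cvtColor(f['img'],cv2.COLOR_BGR2HSV),(0,120,40),(10,255,255));ys,xs=np.nonzero(red);z=[pt(f,u,v,f['z_map'][v,u])[2] for u,v in zip(xs,ys)];print(len(z),max(z,default=0))
print(s['contact_force'],s['tool_pos'],s['dq'])
```

```text
40 -124 354 100.1
40 -109 217 98.2
40 -94 189 96.1
40 -79 169 93.8
40 -64 16 91.7
40 -19 2 86.0
40 -4 17 84.4
-66 -124 242 100.0
-66 -109 155 98.1
-66 -94 131 96.1
-66 -79 113 94.0
-66 -64 10 91.9
-66 -19 1 87.1
-66 -4 14 84.2
15 38.679282061248244
[ 6.55069283  1.50978312 -8.70853538] [ 450.0503264  -274.60602706  102.90973109] [ 0.00193841  0.00146939  0.00012294 -0.0015854  -0.00176589 -0.00080761]
```

```bash
python3 -c "
from plant import *
print(job_done())"
```

```text
the job is handed in; nothing more can be done
None
```

The job is handed in, but no verdict came back: the vent cap is up 12 mm, pulled with the lid shut, and the gripper is still on the knob, holding the lid steady at about 0.14 rad (18 mm open at the front); I took nothing else on the bench to have moved, but did not measure it.

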